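# Set the rolling mill's gap by clicks and lock it

### The job

The gap dial on top of the rolling mill has been left at some unknown setting. Wind it gently clockwise back to its zero stop without forcing it against the stop, then open the gap by turning it anticlockwise exactly six clicks from zero, let it settle in that click, and push the red lock slide fully home so the setting is held. Leave the hammer, the steel block and the jar where they are.

Things in the scene. Friction and masses are not known exactly. Their poses are not given: they have to be found in the camera images.
- mill: Blue rolling mill, bolted to the bench (cannot move): foot 160 x 240 mm (x, y), top bridge 130 x 240 mm with its flat top 165 mm up. Origin at the centre of the foot's underside; x points away from the robot side, y to the left along the rolls, z up. The dial's axis is vertical, at mill x = 0, y = +30 mm.
- dial_centre (a point): Point on the axis of the gap dial at the height to grip it, 205 mm above the bench. Fixed to the mill: it does not turn with the dial. The dial's knob is round, black, 44 mm in diameter, from 178 to 220 mm above the bench, with a white pointer line. It turns about the vertical: seen from above, anticlockwise opens the gap, clockwise closes it, back to zero.
- dial_skirt (a point): Point on the dial's axis in its steel skirt (64 mm across, 168 to 178 mm above the bench; a red lug reaches out to 44 mm from the axis); does not turn. The dial clicks every 24 degrees by a spring ball: about 0.15 N m to leave a click, falling to nothing half-way to the next, where it snaps on; let go, it drops into the nearest click. Ten clicks of travel from zero.
- dial_scale (a point): Centre of the dial's scale plate on the bridge, on the axis. Ten black ticks, one per click, run anticlockwise from one longer red tick on the mill's -x side; at zero the white pointer points at the red tick. The dial starts one to three clicks above zero.
- zero_stop: Fixed brass post, 10 mm in diameter, top 179 mm above the bench, 38 mm from the dial's axis; origin under its foot. The dial's red lug meets it about 7 degrees clockwise past click zero (let go, the dial springs back into click zero). Delicate: over 20 N between lug and post (about 0.75 N m at the dial, five times what a click needs) is forcing it.
- gap_roll (a joint): Height of the upper steel roll (m), driven by the dial: 0 at click zero, 0.0001 per click upwards, so 0.0006 at six clicks. The reading is far too coarse to tell one click from the next.
- lock (a joint): Travel of the red lock slide (m): 0 open, 0.025 fully home; moves in mill +x (away from the robot side) against about 3 N of friction and stays where it is left. Home, its bolt stands behind the spring ball's plunger and the dial can no longer leave its click; it goes home only while the dial sits in a click.
- lock_thumb (a point): Centre of the red thumb block of the lock slide: 16 mm along mill x, 26 mm along mill y, 30 mm tall, top 198 mm and underside 168 mm above the bench; 113 mm from the dial's axis towards mill -y and just above the bridge; push on its face that looks to mill -x. Moves with the slide.
- hammer_mid (a point): Middle of the hammer lying on the bench, 260 mm long, wooden handle, steel head. To be left alone.
- block_mid (a point): Centre of the loose steel bench block, 80 x 80 x 25 mm. To be left alone.
- jar_mid (a point): Centre of the jar with an orange cap, 56 mm in diameter, 70 mm tall. To be left alone.

How it is judged (in metres and radians):
On the way, in this order (a step that is already met when the one before it is completed fails the run):
1. the dial has been wound back to click zero (value of joint gap_roll below 3e-05 m and value of joint lock below 0.01 m), for 0.2 s.
2. the dial stands at six clicks above zero, lock still open (value of joint gap_roll between 0.00057 and 0.00063 m and value of joint lock below 0.012 m), for 0.3 s.
3. the lock slide is fully home (value of joint lock above 0.022 m), for 0.2 s.
At the end, for the whole second after the job is handed in: The dial rests in the sixth click above zero (roll height 0.6 mm within 0.03 mm, under a third of a click), the lock slide is home within 3 mm, and hammer, block and jar have not been moved (value of joint gap_roll between 0.00057 and 0.00063 m and value of joint lock above 0.022 m); the robot touches nothing.
It fails at once if the dial's lug is forced against the zero stop (over 20 N) (contact force between zero_stop and anything else above 20 N).
It fails at once if the hammer is moved by more than 15 mm (distance of hammer_mid from where it was at the start of the episode above 0.015 m).
It fails at once if the steel block is moved by more than 15 mm (distance of block_mid from where it was at the start of the episode above 0.015 m).
It fails at once if the jar is moved by more than 15 mm (distance of jar_mid from where it was at the start of the episode above 0.015 m).
It also fails if it takes over 67 s, if anything falls off the work surface, if the arm or the gripper's body presses on something with over 40 N, if the wrist force passes 120 N, or if a joint passes its speed limit or range.

### The arm

A 6-joint arm with a two-finger parallel gripper is mounted at the origin on the work surface. World frame = base frame: x ahead of the robot, y to its left, z up, the work surface at z = 0. Lengths are in mm, angles in rad, forces in N, time in s.
With the tool pointing down it reaches from about 350 to 975 mm from the base axis. Payload 7.1 kg.
Tool frame: the origin (TCP) lies at the very end of the fingers, on their centre line; the grasp point (between the pads) lies 19 mm behind it (r.tcp_to_grasp is the distance from the TCP to the grasp point, in mm); z points along the fingers, y is the line along which they close (so a half turn about z gives the same grasp; the last joint's range is limited). The gripper opens to 88 mm and grips with 3 to 60 N. Pads are 20 mm wide; open, the fingers measure 115 mm over their backs; the gripper's body (75 mm by 178 mm) begins 61 mm behind the grasp point.
Start: joints at [-1.213, 0.423, 1.63, -0, 1.089, -0.019], TCP at [229.983, -581.13, 222.675] pointing down, gripper open.
Joint ranges: [-3, 3], [-0.9, 2.11], [0.09, 2.58], [-1.31, 4.45], [0.11, 2.69], [-2.54, 2.54]. Speed limits (rad/s): [2.39, 2.39, 3.01, 3.14, 3.14, 3.14].

### API

Orientations are given as [roll, pitch, yaw] about the fixed x, y, z axes, in that order (R = Rz(yaw) Ry(pitch) Rx(roll)).
In Python, from bench import r gives the robot as it stands.
- The arm moves only by the tool send_rows, never from a script. Its arguments are lists of equal length, an entry for each row: "offset": the shift along the world's x, y, z in mm, a list of three; "rot": the turn, a rotation vector about the world's x, y, z in degrees, a list of three. A call has 1 to 12 rows; each row shifts and turns the commanded pose from where the row before left it; what a row does not reach is not made up. A row lasts 1/12 s, in which the tool goes at most 41.7 mm and 7.16 degrees, less where a joint would pass 70% of its speed; a pose out of reach is approached as far as the arm can. A call is refused whole if a number of a shift passes 41.7 or a number of a turn 7.16, either way. A call with a gripper value outside its range is refused whole. "hand" is the gripper command: -1 is shut, 1 is fully open, values between are in proportion, set as the call begins (left out, the last holds). The fingers move at their own pace and stop on an object; the grip force is fixed at half the most. Time passes only in rows, so rows that do not move let the fingers close. It gives the time, the measured TCP pose, the force, the opening and the grip force at its end, in the units of the state.
- r.read_state(): the state, without advancing time (a new reading comes with each control period).
- r.snapshot(name): name is "scene" or "top"; returns the picture (480x640x3 uint8, red, green, blue); there is no depth.
- r.camera_model(name): a dict with "vfov" (degrees; the focal length in pixels is half the picture's height over the tangent of half this angle, whatever the lens; pixels are square), "cx", "cy" (the principal point, pixels), "dist_coeffs" ([k1, k2, p1, p2, k3] as OpenCV has them; the pictures are not rectified), "position" and "attitude" of the camera in the world. Camera axes: x right, y up, looking along -z (the intrinsics and any distortion apply to the point x, -y, -z); pixel columns grow to the right and rows downward; lengths in mm; the calibration is good to about 2 mm. A picture is of the moment at which its call begins. camera_model takes no time and is no camera call.
- r.finish_job(): hands the job in; it is judged then, once.
The state is a dict: "time": time; "joint_positions": joint angles; "qd": joint speeds; "joint_torque": joint torques, N m; "tcp_pos": TCP position; "orientation": TCP orientation; "wrist_force": force on the tool from outside, world axes, zero at the start; "wrist_torque": the same for the moment, N m; "finger_gap": finger opening in mm; "finger_force": force on a finger pad.
Only numpy, scipy, OpenCV 4.12 (cv2) and the standard library are available. Lean on these libraries where they do the work, as an engineer would, in place of code of your own. Each camera call takes 0.05 s, during which the arm holds its last target. There are 200 camera calls.

## Working session

There is one attempt and no reset: what is moved stays moved. The work goes in short steps, Python scripts to look and compute and a tool call to move; the robot and the scene stay as the last step left them, time stands still between calls to the robot, and variables do not carry over. Pictures are saved under pics/ and viewed, at most 10 in all, crops included, and the job is handed in when it is done.

Besides the shell and the picture viewer there is one more tool, called after "Call:" in YAML: its name, and indented under it one key for each argument. send_rows: Moves the arm, as the interface text tells. Its arguments: {"type":"object","properties":{"offset":{"type":"array","items":{"type":"array","items":{"type":"number"}}},"rot":{"type":"array","items":{"type":"array","items":{"type":"number"}}},"hand":{"type":"number"}},"required":["offset","rot"]}

```bash
ls; mkdir -p pics; python3 - <<'E'
from bench import r
import cv2
for n in("scene","top"):
    cv2.imwrite(f"pics/{n}0.png",r.snapshot(n)[:,:,::-1]); print(r.camera_model(n))
print(r.read_state())
E
```

```text
pics
{'vfov': 56.882230062016866, 'cx': 321.5615496850763, 'cy': 240.3041159084956, 'dist_coeffs': array([-0.04224266,  0.        ,  0.        ,  0.        ,  0.        ]), 'position': array([795.52751205, 428.38925591, 964.02067066]), 'attitude': array([5.39229085e-01, 1.26805050e-03, 2.61077784e+00])}
{'vfov': 51.45191105582311, 'cx': 322.62808521309273, 'cy': 238.51876954642077, 'dist_coeffs': array([-0.08063018,  0.        ,  0.        ,  0.        ,  0.        ]), 'position': array([ 485.40248176,  -27.47338433, 1141.57730237]), 'attitude': array([ 0.05996657,  0.02918956, -1.5872195 ])}
{'time': 0.1, 'joint_positions': array([-1.21295401e+00,  4.23775885e-01,  1.63060203e+00, -4.28690556e-05,
        1.08856371e+00, -1.89988099e-02]), 'qd': array([ 0.0003402 ,  0.00040253,  0.00035066, -0.00025498,  0.00099455,
        0.00014532]), 'joint_torque': array([-6.72478345e-04, -5.45612812e+01, -2.74324715e+01,  6.44449051e-02,
        1.87764497e-02, -2.06027494e-05]), 'tcp_pos': array([ 229.83283009, -580.68070948,  221.97679252]), 'orientation': array([-3.14024320e+00,  1.23192260e-05,  3.76861045e-01]), 'wrist_force': array([-0.10245052, -0.47738462, -0.19935353]), 'wrist_torque': array([ 0.03316018, -0.0093568 , -0.03269493]), 'finger_force': 0.0, 'finger_gap': 87.46351655544288}
```

View pics/top0.png

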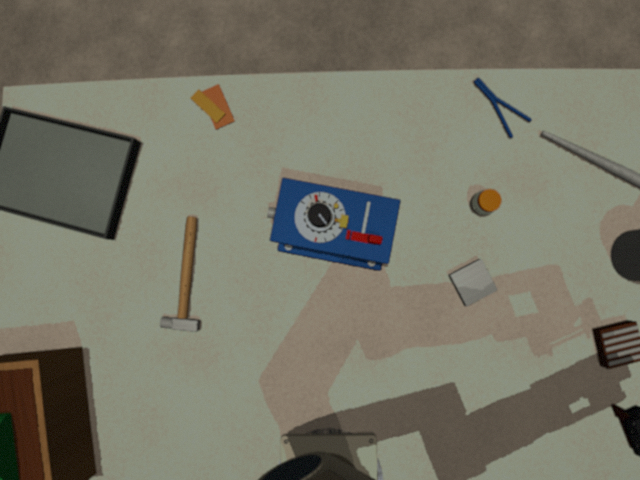

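View pics/scene0.png

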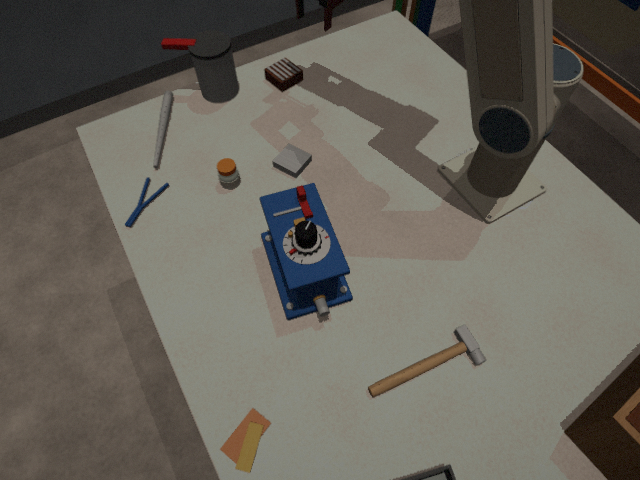

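```bash
cat > h.py <<'E'
import numpy as np, cv2
from scipy.spatial.transform import Rotation as R
from bench import r
def cam(n):
    c=r.camera_model(n); f=240/np.tan(np.radians(c['vfov']/2))
    K=np.array([[f,0,c['cx']],[0,f,c['cy']],[0,0,1.]])
    A=R.from_euler('xyz',c['attitude']).as_matrix()@np.diag([1,-1,-1])
    return K,np.array(c['dist_coeffs']),A,np.array(c['position'])
def unproj(n,uv,z):
    K,d,A,p=cam(n)
    q=cv2.undistortPoints(np.array(uv,float).reshape(-1,1,2),K,d).reshape(-1,2)
    v=np.c_[q,np.ones(len(q))]@A.T
    return p+v*((z-p[2])/v[:,2])[:,None]
def proj(n,P):
    K,d,A,p=cam(n); P=np.array(P,float).reshape(-1,3)
    return cv2.projectPoints(P,cv2.Rodrigues(A.T)[0],-A.T@p,K,d)[0].reshape(-1,2)
def crop(n,im,x0,y0,w,h,s,name):
    cv2.imwrite(f"pics/{name}.png",cv2.resize(im[y0:y0+h,x0:x0+w],None,fx=s,fy=s,interpolation=cv2.INTER_CUBIC)[:,:,::-1])
E
python3 - <<'E'
from h import *
im=r.snapshot("top"); crop("top",im,260,165,150,112,5,"t1")
b=im.astype(int); m=((b[:,:,2]>b[:,:,0]+50)).astype(np.uint8); m[:160]=0;m[275:]=0;m[:,:255]=0;m[:,410:]=0
m[m>0]=1
c=max(cv2.findContours(m,0,2)[0],key=cv2.contourArea)
print(cv2.approxPolyDP(cv2.convexHull(c),3,True).reshape(-1,2).tolist())
im=r.snapshot("scene"); crop("scene",im,240,170,120,100,6,"s1")
E
```

```text
[[283, 179], [398, 200], [387, 262], [377, 269], [280, 250], [271, 235]]
```

View pics/t1.png

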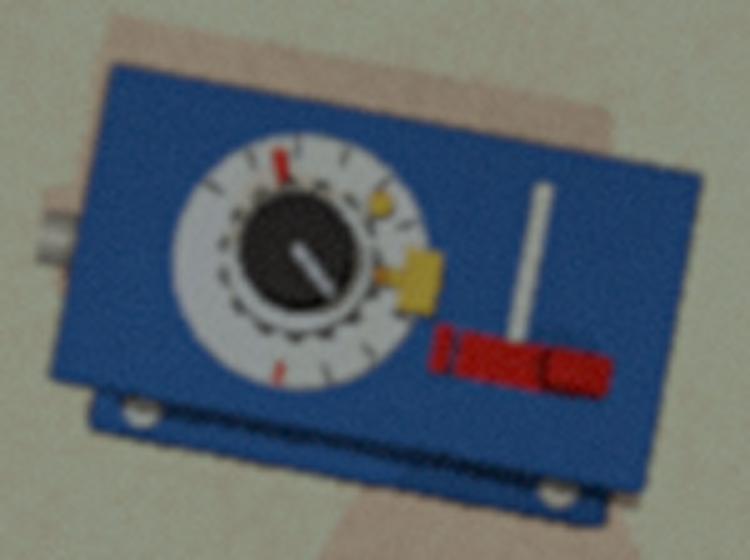

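View pics/s1.png

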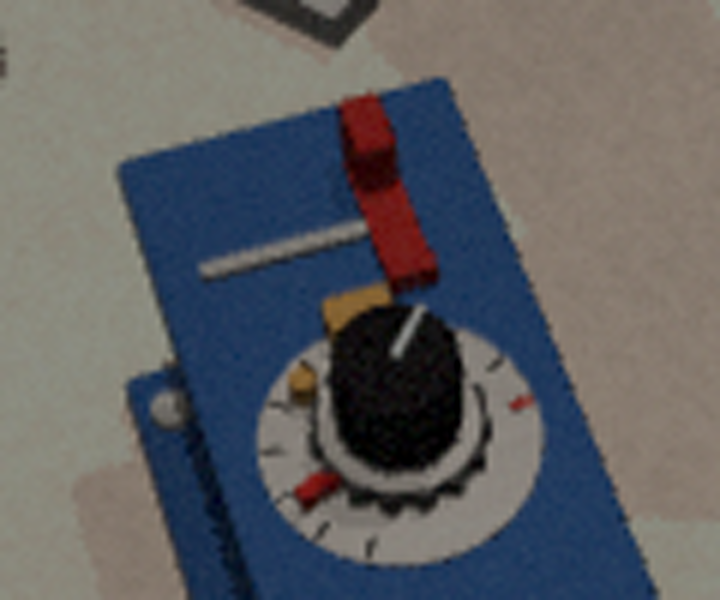

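```bash
python3 - <<'E'
from h import *
c=np.array([[115,65],[703,175],[645,492],[52,378]])/5+[260,165]
P=unproj("top",c,165); print(P.round(1), np.linalg.norm(np.diff(P,axis=0),axis=1))
# order: +x+y, +x-y, -x-y, -x+y
ref=np.array([[65,120],[65,-120],[-65,-120],[-65,120.]])
X=P[:,:2]; H=(ref).T@(X-X.mean(0)); U,S,V=np.linalg.svd(H); Rm=(V.T@U.T); o=X.mean(0)
yaw=np.degrees(np.arctan2(Rm[1,0],Rm[0,0])); print("mill",o,yaw)
ax=o+Rm@[0,30]; print("axis",ax,"res",(ref@Rm.T+o-X).round(1).tolist())
knob=unproj("top",np.array([[298,252]])/5+[260,165],220); print("knob top centre",knob)
print("scene knob",unproj("scene",np.array([[395,355]])/6+[240,170],220), unproj("scene",np.array([[122,162],[443,80]])/6+[240,170],165))
th=unproj("top",np.array([[577,370]])/5+[260,165],198);print("thumb",th, "pred",o+Rm@[-40,-83])
print("local thumb",(th[0,:2]-o)@Rm)
a,b=unproj("top",np.array([[297,246],[336,298]])/5+[260,165],220); d=(b-a)[:2]@Rm; print("pointer deg from -x ccw",np.degrees(np.arctan2(d[1],d[0]))+180)
for n,p,z in(("jar",[488,200],70),("block",[473,282],25)): print(n,unproj("top",[p],z))
E
```

```text
[[ 666.4   76.9  165. ]
 [ 617.7 -154.8  165. ]
 [ 493.4 -128.9  165. ]
 [ 542.3  103.2  165. ]] [236.7526177  126.96182207 237.15381492]
mill [579.97297457 -25.91531299] -11.875376851832778
axis [586.14648398   3.44261237] res [[1.8, 1.3], [1.2, -1.9], [-1.8, -1.1], [-1.2, 1.7]]
knob top centre [[584.368595    3.4486262 220.       ]]
scene knob [[584.84335694   5.88571951 220.        ]] [[ 615.23111    -151.1062336   165.        ]
 [ 492.9627389  -123.82552292  165.        ]]
thumb [[ 539.79174711 -100.83392538  198.        ]] pred [523.74903137 -98.9075606 ]
local thumb [-23.90422392 -81.58380722]
pointer deg from -x ccw 47.633413651887594
jar [[ 627.3219561  -356.87697517   70.        ]]
block [[ 449.62111012 -330.29224279   25.        ]]
```

Call:
send_rows:
  hand: 0.5
  offset:
    - [0, 0, 25]
    - [0, 0, 25]
    - [18, 29, 0]
    - [18, 29, 0]
    - [18, 29, 0]
    - [18, 29, 0]
    - [18, 29, 0]
    - [18, 29, 0]
    - [18, 29, 0]
    - [18, 29, 0]
    - [18, 29, 0]
    - [18, 29, 0]
  rot:
    - [0, 0, 0]
    - [0, 0, 0]
    - [0, 0, 0]
    - [0, 0, 0]
    - [0, 0, 0]
    - [0, 0, 0]
    - [0, 0, 0]
    - [0, 0, 0]
    - [0, 0, 0]
    - [0, 0, 0]
    - [0, 0, 0]
    - [0, 0, 0]

```text
time: 1.2
tcp_pos: [410.5, -289.6, 272.7]
orientation: [3.142, -0.0, 0.377]
wrist_force: [0.2, 0.7, -0.7]
finger_gap: 65.8
finger_force: 0.0
```

Call:
send_rows:
  offset:
    - [18, 29, 0]
    - [18, 29, 0]
    - [18, 29, 0]
    - [18, 29, 0]
    - [18, 29, 0]
    - [18, 29, 0]
    - [18, 29, 0]
    - [18, 29, 0]
    - [18, 29, 0]
    - [13.5, 34.5, 0]
    - [0, 0, 0]
    - [0, 0, 0]
  rot:
    - [0, 0, 0]
    - [0, 0, 0]
    - [0, 0, 0]
    - [0, 0, 0]
    - [0, 0, 0]
    - [0, 0, 0]
    - [0, 0, 0]
    - [0, 0, 0]
    - [0, 0, 0]
    - [0, 0, 0]
    - [0, 0, 0]
    - [0, 0, 0]

```text
time: 2.2
tcp_pos: [585.7, 5.9, 272.2]
orientation: [-3.141, 0.001, 0.38]
wrist_force: [0.1, 0.5, -0.4]
finger_gap: 65.4
finger_force: 0.0
```

Call:
send_rows:
  offset:
    - [0, -1, -16]
    - [0, 0, -16]
    - [0, 0, -16]
    - [0, 0, -16]
    - [0, 0, -12]
    - [0, 0, -6]
    - [0, 0, 0]
    - [0, 0, 0]
  rot:
    - [0, 0, 0]
    - [0, 0, 0]
    - [0, 0, 0]
    - [0, 0, 0]
    - [0, 0, 0]
    - [0, 0, 0]
    - [0, 0, 0]
    - [0, 0, 0]

```text
time: 2.87
tcp_pos: [585.5, 2.8, 190.9]
orientation: [3.142, 0.0, 0.376]
wrist_force: [0.7, 0.3, 0.4]
finger_gap: 65.7
finger_force: 0.0
```

Call:
send_rows:
  hand: -1
  offset:
    - [0, 0, 0]
    - [0, 0, 0]
    - [0, 0, 0]
    - [0, 0, 0]
    - [0, 0, 0]
    - [0, 0, 0]
    - [0, 0, 0]
    - [0, 0, 0]
  rot:
    - [0, 0, 0]
    - [0, 0, 0]
    - [0, 0, 0]
    - [0, 0, 0]
    - [0, 0, 0]
    - [0, 0, 0]
    - [0, 0, 0]
    - [0, 0, 0]

```text
time: 3.53
tcp_pos: [585.1, 5.3, 191.4]
orientation: [-3.139, -0.001, 0.377]
wrist_force: [-3.4, 8.5, 3.8]
finger_gap: 43.4
finger_force: 30.0
```

```bash
python3 -c "
from h import *
s=r.read_state();print({k:s[k] for k in('tcp_pos','orientation','wrist_force','wrist_torque','finger_gap','finger_force')})"
```

```text
{'tcp_pos': array([585.13344258,   5.29304072, 191.40395338]), 'orientation': array([-3.13881206e+00, -7.18342002e-04,  3.76681574e-01]), 'wrist_force': array([-3.41779301,  8.48825017,  3.76728024]), 'wrist_torque': array([1.40427709e+00, 5.23921799e-01, 1.30927911e-03]), 'finger_gap': 43.422534951342634, 'finger_force': 30.001380443572998}
```

Call:
send_rows:
  offset:
    - [-0.3, 1, 0]
    - [0, 0, 0]
    - [0, 0, 0]
  rot:
    - [0, 0, 0]
    - [0, 0, 0]
    - [0, 0, 0]

```text
time: 3.78
tcp_pos: [585.1, 5.3, 191.4]
orientation: [-3.14, -0.001, 0.377]
wrist_force: [-2.5, 5.8, 4.8]
finger_gap: 43.3
finger_force: 30.0
```

Call:
send_rows:
  offset:
    - [-0.7, 2, 0]
    - [0, 0, 0]
    - [0, 0, 0]
    - [0, 0, 0]
  rot:
    - [0, 0, 0]
    - [0, 0, 0]
    - [0, 0, -4]
    - [0, 0, -4]

```text
time: 4.12
tcp_pos: [585.1, 5.5, 191.4]
orientation: [3.14, -0.001, 0.234]
wrist_force: [-0.9, -4.3, 3.7]
finger_gap: 44.0
finger_force: 30.0
```

```bash
python3 -c "
from h import *
s=r.read_state();print({k:s[k] for k in('tcp_pos','orientation','wrist_force','wrist_torque','finger_gap','finger_force')})"
```

```text
{'tcp_pos': array([585.14250234,   5.47887833, 191.38590747]), 'orientation': array([ 3.13989305e+00, -1.24379774e-03,  2.34302049e-01]), 'wrist_force': array([-0.86320916, -4.27447985,  3.74533949]), 'wrist_torque': array([-0.47106815,  0.19470827,  0.08713161]), 'finger_gap': 43.979000547893364, 'finger_force': 29.9981027841568}
```

Call:
send_rows:
  offset:
    - [0, -1, 0]
    - [0, 0, 0]
    - [0, 0, 0]
    - [0, 0, 0]
    - [0, 0, 0]
    - [0, 0, 0]
    - [0, 0, 0]
    - [0, 0, 0]
    - [0, 0, 0]
    - [0, 0, 0]
    - [0, 0, 0]
    - [0, 0, 0]
  rot:
    - [0, 0, -4]
    - [0, 0, -4]
    - [0, 0, -4]
    - [0, 0, -4]
    - [0, 0, -4]
    - [0, 0, -4]
    - [0, 0, -4]
    - [0, 0, -4]
    - [0, 0, -4]
    - [0, 0, -4]
    - [0, 0, 0]
    - [0, 0, 0]

```text
time: 5.12
tcp_pos: [585.1, 5.3, 191.4]
orientation: [-3.141, -0.001, -0.46]
wrist_force: [-0.9, 1.0, 5.2]
finger_gap: 43.5
finger_force: 30.0
```

```bash
python3 -c "
from h import *
s=r.read_state();print({k:s[k] for k in('tcp_pos','orientation','wrist_force','wrist_torque','finger_gap','finger_force')})"
```

```text
{'tcp_pos': array([585.08540117,   5.29522383, 191.36688648]), 'orientation': array([-3.14094461e+00, -1.34566698e-03, -4.59780263e-01]), 'wrist_force': array([-0.90137979,  0.99948084,  5.2122137 ]), 'wrist_torque': array([ 0.20085082,  0.14408909, -0.03803968]), 'finger_gap': 43.53774279048568, 'finger_force': 30.001290142536163}
```

Call:
send_rows:
  hand: 0.5
  offset:
    - [0, 0, 0]
    - [0, 0, 0]
    - [0, 0, 0]
    - [0, 0, 0]
    - [0, 0, 15]
    - [0, 0, 35]
    - [-10, 40, 0]
    - [-10, 40, 0]
    - [-10, 40, 0]
    - [-10, 40, 0]
    - [0, 0, 0]
  rot:
    - [0, 0, 0]
    - [0, 0, 0]
    - [0, 0, 0]
    - [0, 0, 0]
    - [0, 0, 0]
    - [0, 0, 0]
    - [0, 0, 0]
    - [0, 0, 0]
    - [0, 0, 0]
    - [0, 0, 0]
    - [0, 0, 0]

```text
time: 6.03
tcp_pos: [542.7, 170.9, 240.7]
orientation: [-3.14, 0.001, -0.456]
wrist_force: [-0.4, 0.1, 0.5]
finger_gap: 65.6
finger_force: 0.0
```

```bash
python3 -c "
from h import *
crop('top',r.snapshot('top'),260,165,150,112,5,'t2')
crop('scene',r.snapshot('scene'),240,170,120,100,6,'s2')"
```

```text
(no output)
```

View pics/t2.png

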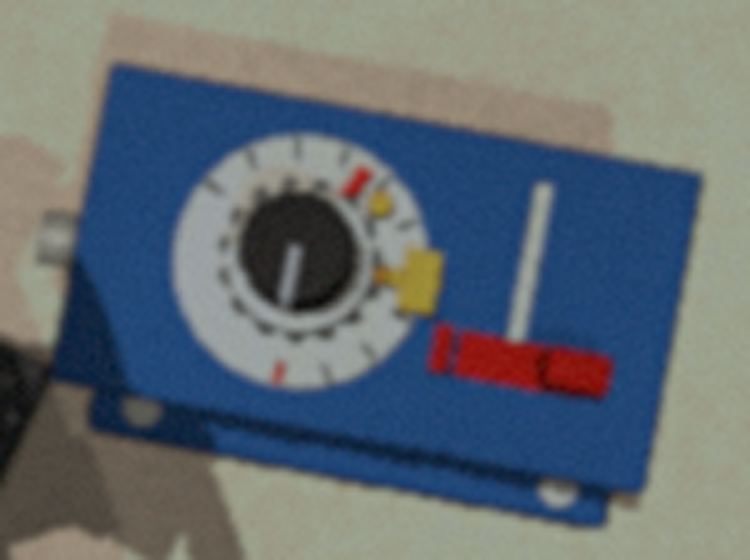

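The pointer line (297,246)→(287,304) aims at the red tick (280,373) and the lug (357,183) is just short of the post, so the dial is at zero. I'll go back and open it six clicks.

Call:
send_rows:
  offset:
    - [10, -40, 0]
    - [10, -40, 0]
    - [10, -40, 0]
    - [10, -40, 0]
    - [0, 0, 0]
    - [0, 0, -25]
    - [0, 0, -25]
    - [0, 0, 0]
  rot:
    - [0, 0, 0]
    - [0, 0, 0]
    - [0, 0, 0]
    - [0, 0, 0]
    - [0, 0, 0]
    - [0, 0, 0]
    - [0, 0, 0]
    - [0, 0, 0]

```text
time: 6.8
tcp_pos: [581.5, 3.7, 186.4]
orientation: [3.138, 0.007, -0.463]
wrist_force: [-0.9, 0.2, -0.5]
finger_gap: 65.7
finger_force: 0.0
```

Call:
send_rows:
  hand: -1
  offset:
    - [0, 0, 0]
    - [0, 0, 0]
    - [0, 0, 0]
    - [0, 0, 0]
    - [0, 0, 0]
    - [0, 0, 0]
    - [0, 0, 0]
  rot:
    - [0, 0, 0]
    - [0, 0, 0]
    - [0, 0, 0]
    - [0, 0, 0]
    - [0, 0, 0]
    - [0, 0, 0]
    - [0, 0, 0]

```text
time: 7.38
tcp_pos: [585.3, 5.2, 192.1]
orientation: [-3.141, -0.002, -0.461]
wrist_force: [-0.3, -2.1, 6.6]
finger_gap: 43.6
finger_force: 30.0
```

Call:
send_rows:
  offset:
    - [0, 0, 0]
    - [0, 0, 0]
    - [0, 0, 0]
    - [0, 0, 0]
    - [0, 0, 0]
    - [0, 0, 0]
    - [0, 0, 0]
    - [0, 0, 0]
    - [0, 0, 0]
    - [0, 0, 0]
    - [0, 0, 0]
    - [0, 0, 0]
  rot:
    - [0, 0, 4]
    - [0, 0, 4]
    - [0, 0, 4]
    - [0, 0, 4]
    - [0, 0, 4]
    - [0, 0, 4]
    - [0, 0, 4]
    - [0, 0, 4]
    - [0, 0, 4]
    - [0, 0, 4]
    - [0, 0, 4]
    - [0, 0, 4]

```text
time: 8.38
tcp_pos: [585.3, 5.6, 192.1]
orientation: [3.141, -0.002, 0.381]
wrist_force: [-1.9, -0.5, 8.1]
finger_gap: 43.8
finger_force: 30.0
```

Call:
send_rows:
  offset:
    - [0, 0, 0]
    - [0, 0, 0]
    - [0, 0, 0]
    - [0, 0, 0]
    - [0, 0, 0]
    - [0, 0, 0]
    - [0, 0, 0]
    - [0, 0, 0]
    - [0, 0, 0]
    - [0, 0, 0]
    - [0, 0, 0]
    - [0, 0, 0]
  rot:
    - [0, 0, 4]
    - [0, 0, 4]
    - [0, 0, 4]
    - [0, 0, 4]
    - [0, 0, 4]
    - [0, 0, 4]
    - [0, 0, 4]
    - [0, 0, 4]
    - [0, 0, 4]
    - [0, 0, 4]
    - [0, 0, 4]
    - [0, 0, 4]

```text
time: 9.38
tcp_pos: [585.1, 5.7, 192.1]
orientation: [3.14, -0.001, 1.218]
wrist_force: [-2.2, -0.2, 8.2]
finger_gap: 43.6
finger_force: 30.0
```

Call:
send_rows:
  offset:
    - [0, 0, 0]
    - [0, 0, 0]
    - [0, 0, 0]
    - [0, 0, 0]
    - [0, 0, 0]
    - [0, 0, 0]
    - [0, 0, 0]
    - [0, 0, 0]
    - [0, 0, 0]
    - [0, 0, 0]
    - [0, 0, 0]
    - [0, 0, 0]
  rot:
    - [0, 0, 4]
    - [0, 0, 4]
    - [0, 0, 4]
    - [0, 0, 4]
    - [0, 0, 4]
    - [0, 0, 4]
    - [0, 0, 4]
    - [0, 0, 4]
    - [0, 0, 4]
    - [0, 0, 4]
    - [0, 0, 4]
    - [0, 0, 4]

```text
time: 10.38
tcp_pos: [584.8, 5.7, 192.1]
orientation: [3.141, 0.0, 2.056]
wrist_force: [-4.1, 0.8, 9.5]
finger_gap: 43.3
finger_force: 30.0
```

Call:
send_rows:
  offset:
    - [0, 0, 0]
    - [0, 0, 0]
    - [0, 0, 0]
    - [0, 0, 0]
  rot:
    - [0, 0, 0]
    - [0, 0, 0]
    - [0, 0, 0]
    - [0, 0, 0]

```text
time: 10.72
tcp_pos: [584.8, 5.6, 192.1]
orientation: [3.14, 0.0, 2.053]
wrist_force: [-1.8, 0.5, 8.0]
finger_gap: 43.4
finger_force: 30.0
```

```bash
python3 -c "
from h import *
s=r.read_state();print({k:s[k] for k in('tcp_pos','orientation','joint_positions','wrist_torque')})"
```

```text
{'tcp_pos': array([584.84613533,   5.64651991, 192.14030941]), 'orientation': array([3.14041208e+00, 4.84262817e-04, 2.05268357e+00]), 'joint_positions': array([-1.07630133e-02,  4.01076134e-01,  1.74550511e+00,  1.57138214e-04,
        9.93742192e-01, -4.92736191e-01]), 'wrist_torque': array([-0.05934776,  0.53995406, -0.02029369])}
```

Call:
send_rows:
  hand: 0.5
  offset:
    - [0, 0, 0]
    - [0, 0, 0]
    - [0, 0, 0]
    - [0, 0, 0]
    - [0, 0, 15]
    - [0, 0, 35]
    - [-10, 40, 0]
    - [-10, 40, 0]
    - [-10, 40, 0]
    - [-10, 40, 0]
    - [0, 0, 0]
  rot:
    - [0, 0, 0]
    - [0, 0, 0]
    - [0, 0, 0]
    - [0, 0, 0]
    - [0, 0, 0]
    - [0, 0, 0]
    - [0, 0, 0]
    - [0, 0, 0]
    - [0, 0, 0]
    - [0, 0, 0]
    - [0, 0, 0]

```text
time: 11.63
tcp_pos: [542.7, 170.9, 240.7]
orientation: [3.141, -0.002, 2.057]
wrist_force: [0.2, -0.4, -0.3]
finger_gap: 65.4
finger_force: 0.0
```

```bash
python3 -c "
from h import *
crop('top',r.snapshot('top'),260,165,150,112,5,'t3')"
```

```text
(no output)
```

View pics/t3.png

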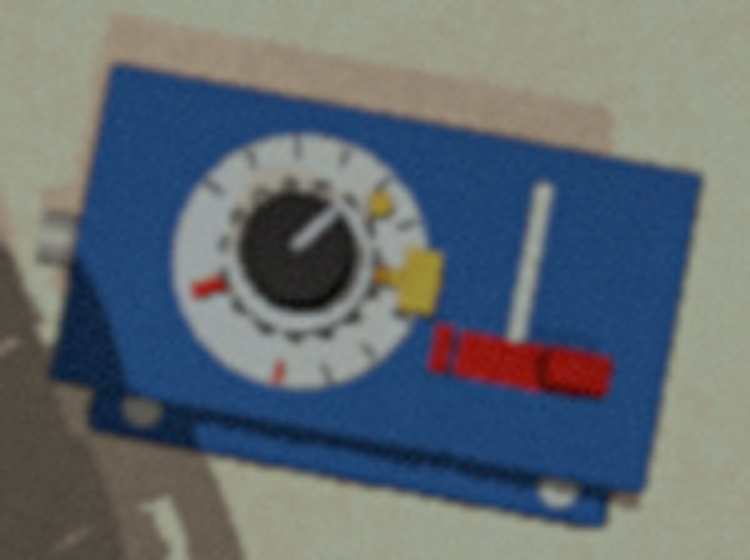

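Pointer line (297,246)→(338,210) sits ~143° anticlockwise of the red tick (280,373), so six clicks. The lock thumb is at (577,370), still open. I'll go to its near face next.

Call:
send_rows:
  hand: -1
  offset:
    - [0, 0, 10]
    - [-5, -32.6, 0]
    - [-5, -32.6, 0]
    - [-5, -32.6, 0]
    - [-5, -32.6, 0]
    - [-5, -32.6, 0]
    - [-5, -32.6, 0]
    - [-5, -32.6, 0]
    - [-5, -32.6, 0]
    - [0, 0, 0]
    - [0, 0, 0]
    - [0, 0, 0]
  rot:
    - [0, 0, 0]
    - [0, 0, 6.3]
    - [0, 0, 6.3]
    - [0, 0, 6.3]
    - [0, 0, 6.3]
    - [0, 0, 6.3]
    - [0, 0, 6.3]
    - [0, 0, 6.3]
    - [0, 0, 6.3]
    - [0, 0, 0]
    - [0, 0, 0]
    - [0, 0, 0]

```text
time: 12.68
tcp_pos: [504.4, -96.5, 251.1]
orientation: [3.141, 0.0, 2.928]
wrist_force: [0.2, 0.4, 0.4]
finger_gap: 0.7
finger_force: 0.0
```

Lower to z ≈ 180, then advance 12 mm (before contact).

Call:
send_rows:
  offset:
    - [0, 0, -20]
    - [0, 0, -20]
    - [0, 0, -20]
    - [0, 0, -11]
    - [0, 0, 0]
    - [3.9, -0.8, 0]
    - [3.9, -0.8, 0]
    - [3.9, -0.8, 0]
    - [0, 0, 0]
    - [0, 0, 0]
  rot:
    - [0, 0, 0]
    - [0, 0, 0]
    - [0, 0, 0]
    - [0, 0, 0]
    - [0, 0, 0]
    - [0, 0, 0]
    - [0, 0, 0]
    - [0, 0, 0]
    - [0, 0, 0]
    - [0, 0, 0]

```text
time: 13.52
tcp_pos: [517.0, -98.0, 180.4]
orientation: [-3.142, 0.001, 2.932]
wrist_force: [0.1, -0.1, -0.7]
finger_gap: 0.3
finger_force: 0.0
```

```bash
python3 -c "
from h import *
crop('scene',r.snapshot('scene'),240,150,120,100,6,'s3')"
```

```text
(no output)
```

View pics/s3.png

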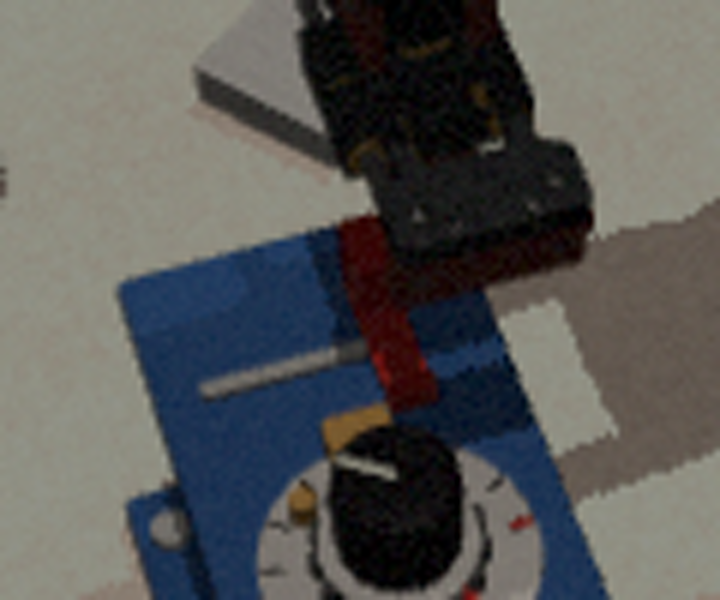

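The closed fingers are just behind the thumb's near face (~(390,270)). Push.

Call:
send_rows:
  offset:
    - [2, -0.4, 0]
    - [2, -0.4, 0]
    - [2, -0.4, 0]
    - [2, -0.4, 0]
    - [2, -0.4, 0]
    - [2, -0.4, 0]
  rot:
    - [0, 0, 0]
    - [0, 0, 0]
    - [0, 0, 0]
    - [0, 0, 0]
    - [0, 0, 0]
    - [0, 0, 0]

```text
time: 14.07
tcp_pos: [528.1, -100.3, 179.6]
orientation: [-3.141, -0.001, 2.932]
wrist_force: [-3.5, 1.1, 2.2]
finger_gap: 0.1
finger_force: 1.5
```

Call:
send_rows:
  offset:
    - [2, -0.4, 0]
    - [2, -0.4, 0]
    - [2, -0.4, 0]
    - [2, -0.4, 0]
    - [2, -0.4, 0]
    - [2, -0.4, 0]
  rot:
    - [0, 0, 0]
    - [0, 0, 0]
    - [0, 0, 0]
    - [0, 0, 0]
    - [0, 0, 0]
    - [0, 0, 0]

```text
time: 14.57
tcp_pos: [540.3, -102.8, 179.6]
orientation: [-3.141, -0.0, 2.932]
wrist_force: [-3.4, -1.0, 1.4]
finger_gap: 0.4
finger_force: 1.5
```

Call:
send_rows:
  offset:
    - [1, -0.2, 0]
    - [1, -0.2, 0]
    - [1, -0.2, 0]
    - [0, 0, 0]
  rot:
    - [0, 0, 0]
    - [0, 0, 0]
    - [0, 0, 0]
    - [0, 0, 0]

```text
time: 14.9
tcp_pos: [542.3, -103.1, 179.5]
orientation: [-3.141, -0.002, 2.932]
wrist_force: [-8.0, -1.5, 4.4]
finger_gap: 0.5
finger_force: 3.1
```

Call:
send_rows:
  offset:
    - [1, -0.2, 0]
    - [1, -0.2, 0]
    - [0, 0, 0]
  rot:
    - [0, 0, 0]
    - [0, 0, 0]
    - [0, 0, 0]

```text
time: 15.15
tcp_pos: [542.4, -103.2, 179.4]
orientation: [-3.141, -0.006, 2.932]
wrist_force: [-13.0, -0.2, 9.2]
finger_gap: 0.5
finger_force: 6.5
```

Call:
send_rows:
  offset:
    - [0, 0, 0]
    - [-8, 1.6, 0]
    - [-12, 2.4, 0]
    - [0, 0, 25]
    - [0, 0, 35]
    - [0, 0, 20]
    - [-30, -20, 0]
    - [-30, -20, 0]
    - [-30, -20, 0]
    - [-30, -20, 0]
    - [-30, -20, 0]
    - [0, 0, 0]
  rot:
    - [0, 0, 0]
    - [0, 0, 0]
    - [0, 0, 0]
    - [0, 0, 0]
    - [0, 0, 0]
    - [0, 0, 0]
    - [0, 0, 0]
    - [0, 0, 0]
    - [0, 0, 0]
    - [0, 0, 0]
    - [0, 0, 0]
    - [0, 0, 0]

```text
time: 16.15
tcp_pos: [371.7, -201.3, 259.7]
orientation: [-3.141, 0.0, 2.929]
wrist_force: [-0.0, 0.6, -0.8]
finger_gap: 0.9
finger_force: 0.0
```

```bash
python3 -c "
from h import *
crop('top',r.snapshot('top'),260,165,150,112,5,'t4')
crop('scene',r.snapshot('scene'),240,150,120,100,6,'s4')"
```

```text
(no output)
```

View pics/t4.png

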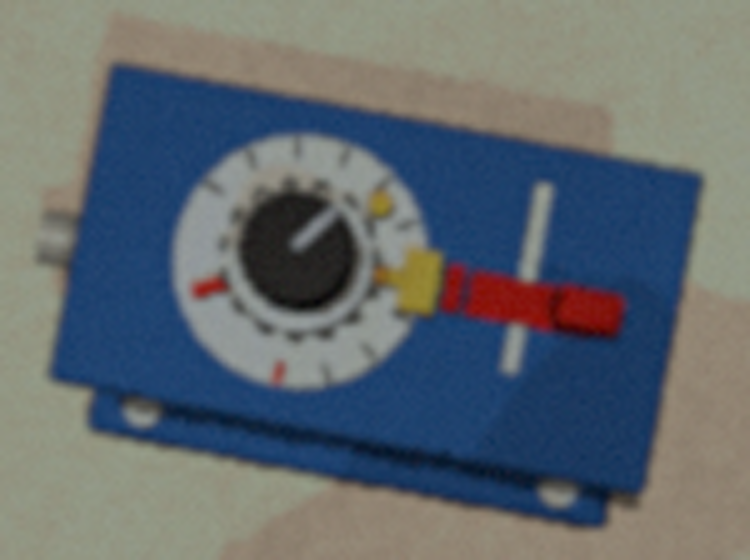

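The slide now lines up behind the brass plunger block. The thumb moved from (577,372) to (590,310), about 25 mm, up to a firm stop, and the pointer hasn't moved.

```bash
python3 -c "
from bench import r
print(r.finish_job())"
```

```text
the job is handed in; nothing more can be done
None
```

I wound the dial back to zero, opened it six clicks and pushed the lock slide home to a firm stop. I kept clear of the hammer, steel block and jar, and handed the job in at about 16 s; no verdict was returned.

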